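# Set the printed bracket on the scanner stand's narrow rest

### The arm

A 7-joint arm with a two-finger parallel gripper is mounted at the origin on the work surface. World frame = base frame: x ahead of the robot, y to its left, z up, the work surface at z = 0. Lengths are in m, angles in rad, forces in N, time in s.
With the tool pointing down it reaches from about 0.425 to 0.8 m from the base axis. Payload 8.3 kg.
Tool frame: the origin (TCP) lies between the finger pads; the fingertips stand 22 mm ahead of it and the grasp point (between the pads) lies 3 mm ahead of it; z points along the fingers, y is the line along which they close (so a half turn about z gives the same grasp; the last joint's range is limited). The gripper opens to 85 mm and grips with 20 to 120 N. Pads are 22 mm wide; open, the fingers measure 114 mm over their backs; the gripper's body (76 mm by 85 mm) begins 54 mm behind the grasp point. The pads swing forward as they close: fully open they stand 13 mm farther back than shut.
Start: joints at [1.271, 0.383, 0.016, 1.37, -0.006, 1.388, -0.046], TCP at [0.147, -0.608, 0.253] pointing down, gripper open.
Joint ranges: [-2.95, 2.95], [-0.25, 2.06], [-1.52, 1.56], [0.18, 2.33], [-1.44, 4.58], [0.02, 2.06], [-3.01, 3.01]. Speed limits (rad/s): [2.39, 2.39, 3.01, 3.01, 3.14, 3.14, 3.14].

### API

Orientations are given as a unit quaternion [x, y, z, w].
In Python, from workcell import env, vision, spotter gives the robot as it stands.
- The arm moves only by the tool arm_command, never from a script. Its argument "plan" is a list of rows, each a list of 4 numbers: the shift along the world's x, y, z in units of 0.25 m (1.0 is 0.25 m), then the turn about the world's z in units of 60 degrees (1.0 is 60 degrees). A call has exactly 10 rows; each row shifts and turns the commanded pose from where the row before left it; what a row does not reach is not made up. A row lasts 1/8 s, in which the tool goes at most 62.5 mm and 10.7 degrees, less where a joint would pass 70% of its speed; a pose out of reach is approached as far as the arm can. A call with a number of a shift or a turn outside -1 to 1 is refused whole. A call with a gripper value outside its range is refused whole. "gripper" is the closure, from -1 (fully open) to 1 (shut), set as the call begins (left out, the last holds). The fingers move at their own pace and stop on an object; "newtons" is the grip in N (left out, the last holds). Time passes only in rows, so rows that do not move let the fingers close, or fill a call up. It gives the time, the measured TCP pose, the force, the opening and the grip force at its end, in the units of the state.
- env.get_state(): the state, without advancing time (a new reading comes with each control period).
- vision.snapshot(name): name is "scene" or "side" or "wrist"; returns a dict with "frame" (480x640x3 uint8, red, green, blue), "range_z" (480x640 float32, m along the optical axis (not along the pixel's ray), 0 where there is no reading), "fx", "fy", "cx", "cy" (pixels), "eye" and "orientation" of the camera in the world. Camera axes: x right, y down, z forward; pixel columns grow to the right and rows downward; lengths in m; the calibration is good to about 2 mm. A picture is of the moment at which its call begins.
- env.hand_in(): hands the job in; it is judged then, once.
Trained networks look in a picture, given as the dict that the camera call returned (one of the last four; its "shot" number tells which), for a name from the list of things; names that differ only in an ending like _2 or _b are one class to them, and where a whole thing is asked for, a point or a joint stands for the part that bears it (a point fixed in the world has none). Each returns a list of dicts, best first, with "score" (0 to 1); they miss things now and then, are a little off and sometimes report something else, mostly with a low value. They report only what shows in the picture. A call takes as long as a camera call.
- spotter.search_frame(name, picture): "extent" ([left, top, right, bottom] in pixels, round what is visible of it).
- spotter.cut_out(name, picture): "region" (480x640 bool, what is visible of it) and "extent" ([left, top, right, bottom] in pixels, round what is visible of it).
The state is a dict: "time_s": time; "qpos": joint angles; "qd": joint speeds; "joint_efforts": joint torques, N m; "position": TCP position; "ee_rot": TCP orientation; "contact_force": force on the tool from outside, world axes, zero at the start; "wrist_torque": the same for the moment, N m; "finger_gap": finger opening in m; "finger_force": force on a finger pad.
Only numpy, scipy, OpenCV 4.12 (cv2) and the standard library are available. Lean on these libraries where they do the work, as an engineer would, in place of code of your own. Each camera call takes 0.05 s, during which the arm holds its last target. There are 200 camera calls.

### The job

The blue bracket is next to be scanned: take it off the print plate and set it down, not dropped, on the narrow yellow rest of the scanner stand. It should stand upright on its foot, centred on the rest with its long side along the rest, and be let go there. Leave the purple bracket and the blue clamp bar where they lie on the plate.

Things in the scene. Friction and masses are not known exactly. Their poses are not given: they have to be found in the camera images.
- blue_bracket: Blue printed bracket, 90 to 140 g, loose on the light-blue print plate (235 mm square, 6 mm thick). Foot 72 (x) x 46 (y) x 12 mm high; on its middle an upright block 40 (x) x 24 (y), solid up to 46 mm, with two horns at its x ends up to 55 mm. Grip the block's y faces, 24 mm apart. Origin: centre of the underside; z up, x along the long side. A half turn about z makes no difference.
- purple_bracket: A purple bracket of exactly the same shape and size, also loose on the plate; origin and axes as for the blue one. To be left alone.
- blue_clamp: Blue printed clamp bar lying on the plate: 74 mm along its x, 22 mm along its y, 18 mm high with a lower middle (8 mm). Loose, to be left alone. Origin at the centre of the underside.
- rest_top (a point): Centre of the flat level top of the yellow rest, 100 mm above the table. The rest is a bar 90 mm along this frame's x, only 30 mm along its y, 12 mm thick, on a thin aluminium post over a round dark foot (140 mm across, 22 mm high). z up. The stand is fixed and does not turn. A centred bracket's foot overhangs by 8 mm at each long side.

How it is judged:
On the way:
1. the blue bracket, still held, is lowered to within 15 mm of the rest's top (contact force between the fingers and blue_bracket above 0.5 N and z of blue_bracket in the frame of rest_top between -0.005 and 0.015 m and horizontal distance between blue_bracket and rest_top below 0.025 m), for 0.05 s.
At the end, for the whole second after the job is handed in: The blue bracket stands at rest on the yellow rest, upright within 6 degrees, centred within 18 mm along the rest and 12 mm across it, its long side within 15 degrees of the rest's length, either way round. The purple bracket and the clamp bar are within 20 mm of where they began (x of blue_bracket in the frame of rest_top between -0.018 and 0.018 m and y of blue_bracket in the frame of rest_top between -0.012 and 0.012 m and z of blue_bracket in the frame of rest_top between -0.004 and 0.004 m and angle between blue_bracket's own z axis and vertical below 0.1 rad and angle between the x axis of blue_bracket and the x axis of rest_top, either way round below 0.26 rad and linear speed of blue_bracket below 0.02 m/s and distance of each of purple_bracket, blue_clamp from where it was at the start of the episode below 0.02 m); the robot touches nothing.
It fails at once if the purple bracket is pushed, lifted or tipped (more than 20 mm or about 17 degrees) (distance of purple_bracket from where it was at the start of the episode above 0.02 m or angle between purple_bracket's own z axis and vertical above 0.3 rad).
It fails at once if the blue clamp bar is pushed, lifted or tipped (more than 20 mm or about 17 degrees) (distance of blue_clamp from where it was at the start of the episode above 0.02 m or angle between blue_clamp's own z axis and vertical above 0.3 rad).
It also fails if it takes over 32 s, if anything falls off the work surface, if the arm or the gripper's body presses on something with over 40 N, if the wrist force passes 120 N, or if a joint passes its speed limit or range.

## Working session

There is one attempt and no reset: what is moved stays moved. The work goes in short steps, Python scripts to look and compute and a tool call to move; the robot and the scene stay as the last step left them, time stands still between calls to the robot, and variables do not carry over. Pictures are saved under pics/ and viewed, at most 10 in all, crops included, and the job is handed in when it is done.

Besides the shell and the picture viewer there is one more tool, called after "Emit:" by a JSON object that holds its "fn" and its "kwargs", one argument or row to a line. arm_command: Moves the arm, as the interface text tells. Shifts and turns lie within -1 to 1; 1 stands for 0.25 m of shift or 60 degrees of turn. Its arguments: {"type":"object","properties":{"plan":{"type":"array","items":{"type":"array","items":{"type":"number","minimum":-1,"maximum":1}}},"gripper":{"type":"number"},"newtons":{"type":"number"}},"required":["plan"]}

```bash
mkdir -p pics; cat > h.py <<'E'
import numpy as np, cv2
from scipy.spatial.transform import Rotation as R
from workcell import env, vision, spotter
def cloud(p):
    z=p["range_z"]; v,u=np.mgrid[:480,:640]
    c=np.stack([(u-p["cx"])/p["fx"]*z,(v-p["cy"])/p["fy"]*z,z],-1)
    w=c@R.from_quat(p["orientation"]).as_matrix().T+np.array(p["eye"])
    w[z<=0]=np.nan
    return w
def save(p,n): cv2.imwrite(f"pics/{n}.png",p["frame"][...,::-1])
def rect(pts):
    (c,s,a)=cv2.minAreaRect((pts[:,:2]*1000).astype(np.float32))
    return np.round(c,1),np.round(s,1),round(a,1)
E
python3 - <<'E'
from h import *
ims=[]
for n in("scene","side"):
    p=vision.snapshot(n); ims.append(p["frame"]); w=cloud(p)
    print(n,np.round(p["eye"],3))
    for t in("blue_bracket","purple_bracket","blue_clamp","rest_top"):
        for d in spotter.cut_out(t,p)[:3]:
            q=w[d["region"]]; q=q[~np.isnan(q[:,0])]
            if len(q)<20: print(t,d["score"],d["extent"],len(q));continue
            print(t,round(d["score"],2),np.round(d["extent"]),len(q),np.round(np.percentile(q,[2,50,98],axis=0),3).tolist(),rect(q))
    save(p,n)
print(env.get_state())
cv2.imwrite("pics/both.png",cv2.resize(np.vstack(ims),None,fx=.625,fy=.625)[...,::-1])
E
```

```text
scene [ 1.375 -0.028  0.738]
blue_bracket 0.69 [356. 242. 397. 287.] 1067 [[0.481, 0.093, 0.005], [0.514, 0.126, 0.02], [0.541, 0.162, 0.061]] (array([492.5, 127. ]), array([106.5,  79.1]), 8.2)
purple_bracket 0.97 [403. 274. 449. 319.] 1178 [[0.583, 0.17, 0.008], [0.615, 0.2, 0.022], [0.641, 0.234, 0.062]] (array([590.9, 213.7]), array([82.1, 81.2]), 35.1)
blue_clamp 0.96 [413. 246. 450. 277.] 528 [[0.445, 0.212, 0.004], [0.48, 0.236, 0.016], [0.515, 0.265, 0.025]] (array([471.7, 241. ]), array([85.1, 45.3]), 26.0)
rest_top 0.62 [117. 233. 199. 314.] 4213 [[0.455, -0.342, 0.001], [0.526, -0.276, 0.022], [0.579, -0.216, 0.1]] (array([ 471.3, -281.2]), array([224.1, 139.2]), 0.5)
side [ 0.262 -0.765  0.629]
blue_bracket 0.69 [279. 221. 314. 258.] 741 [[0.466, 0.089, 0.009], [0.497, 0.115, 0.025], [0.534, 0.139, 0.062]] (array([502.4, 124.5]), array([75.4, 45.5]), 42.2)
purple_bracket 0.79 [316. 197. 346. 231.] 618 [[0.567, 0.167, 0.008], [0.596, 0.191, 0.025], [0.634, 0.214, 0.061]] (array([605.2, 210.9]), array([90.7, 59.6]), 34.8)
blue_clamp 0.67 [257. 208. 287. 228.] 335 [[0.44, 0.
[... 299 characters left out ...]
array([ 1.2711329 ,  0.38342248,  0.01637811,  1.37013195, -0.00630607,
        1.38818596, -0.04651116]), 'qd': array([-0.00179963, -0.00152695, -0.00108702, -0.00089212,  0.00069957,
        0.000922  , -0.0012501 ]), 'joint_efforts': array([-3.31590218e-05, -6.26756501e+01,  8.41750838e-01, -3.71760607e+01,
        1.64399768e-02,  3.74216921e-03,  5.05022217e-05]), 'position': array([ 0.14665059, -0.60752515,  0.25325066]), 'ee_rot': array([ 9.92997875e-01,  1.18132202e-01,  2.86469915e-05, -5.43105275e-05]), 'contact_force': array([0.35466631, 0.35801211, 0.4751288 ]), 'wrist_torque': array([ 0.01838861, -0.0050957 , -0.02145351]), 'finger_force': 0.0, 'finger_gap': 0.08498684454178326}
```

View pics/both.png

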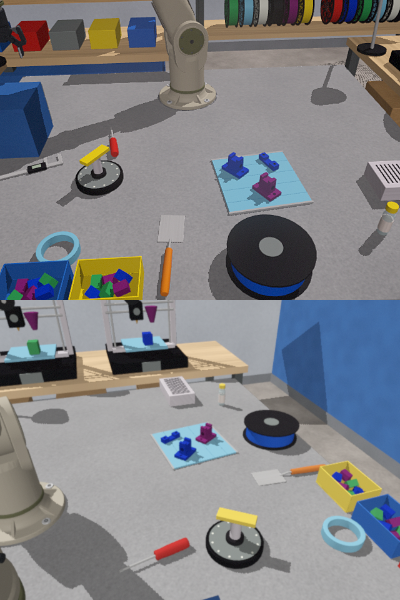

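The upper (scene) picture shows the blue bracket at about (235,165), the purple one at (267,187) and the clamp at (268,158), all on the plate, with the yellow rest at (95,155). The network masks agree. I'll move over the rest for a wrist look on the way, and fit the coarse poses from the fused clouds.

Emit:
{"fn": "arm_command", "kwargs": {
  "plan": [
    [0.15, 0.13, 0.03, 0],
    [0.15, 0.13, 0.03, 0],
    [0.15, 0.13, 0.03, 0],
    [0.15, 0.13, 0.03, 0],
    [0.15, 0.13, 0.03, 0],
    [0.15, 0.13, 0.03, 0],
    [0.15, 0.13, 0.02, 0],
    [0.15, 0.13, 0, 0],
    [0.15, 0.13, 0, 0],
    [0, 0, 0, 0]
  ],
  "gripper": -1
}}

```text
time_s: 1.75
position: [0.4875, -0.3104, 0.3032]
ee_rot: [0.992, 0.122, 0.001, -0.001]
contact_force: [0.2, -0.8, 0.4]
finger_gap: 0.0853
finger_force: 0.0
```

```bash
python3 - <<'E'
from h import *
s=env.get_state(); print(s["time_s"],s["position"],R.from_quat(s["ee_rot"]).as_matrix()[:,1])
ims=[]; Y=[]; B=[]
for n in("scene","side","wrist"):
    p=vision.snapshot(n); w=cloud(p); f=p["frame"]; hsv=cv2.cvtColor(f,cv2.COLOR_RGB2HSV)
    if n=="wrist": save(p,"w1"); print(p["eye"])
    z=w[...,2]
    m=(hsv[...,0]>18)&(hsv[...,0]<35)&(hsv[...,1]>120)&(abs(z-.1)<.006)&(np.hypot(w[...,0]-.52,w[...,1]+.28)<.1)
    q=w[m]; 
    if len(q)>20: print(n,"rest",len(q),np.round(q.mean(0),4),rect(q))
    for d in spotter.cut_out("blue_bracket",p)[:1]:
        q=w[cv2.erode(d["region"].astype(np.uint8),np.ones((2,2)))>0]; q=q[~np.isnan(q[:,0])]
        g=q[(q[:,2]>.013)&(q[:,2]<.024)]; 
        t=q[(q[:,2]>.03)]
        if len(g)>20 and len(t)>20: print(n,"foot",rect(g),"block",rect(t)); B.append(q)
q=np.vstack(B); q=q[np.hypot(q[:,0]-.503,q[:,1]-.124)<.06]
print("merged foot",rect(q[(q[:,2]>.008)&(q[:,2]<.022)]),"block",rect(q[q[:,2]>.028]))
E
```

```text
1.75 [ 0.48749333 -0.31040187  0.30316875] [ 0.24267039 -0.97010718 -0.00177075]
scene rest 604 [ 0.5149 -0.2813  0.0987] (array([ 511.8, -281.3]), array([33.7, 91.2]), 54.9)
scene foot (array([506.9, 126.4]), array([72.3, 45.3]), 42.9) block (array([504.3, 127.7]), array([43.2, 28.4]), 42.8)
side rest 1083 [ 0.5084 -0.2849  0.0992] (array([ 508.5, -283.4]), array([33.3, 88.6]), 53.7)
side foot (array([501. , 122.3]), array([72. , 44.4]), 43.1) block (array([502., 124.]), array([44.4, 23.9]), 45.7)
[ 0.56374098 -0.29659826  0.42391957]
wrist rest 4334 [ 0.5121 -0.2814  0.1001] (array([ 510.8, -280.8]), array([30. , 89.6]), 54.4)
merged foot (array([503.6, 124.6]), array([80.6, 48.5]), 45.6) block (array([502.6, 126. ]), array([48. , 28.4]), 42.8)
```

View pics/w1.png

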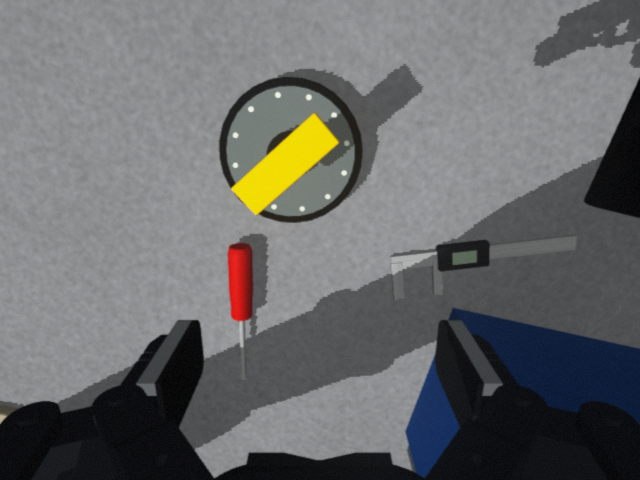

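The wrist picture shows the yellow rest at about (285,165), and its fit of 30 x 89.6 mm at z 0.100 matches the given size. Its centre is (0.511,-0.281) with the long axis at -35.6°. The blue bracket is at about (0.504,0.125) with the long axis at 43°. Next I'll go over it, turning +29°.

Emit:
{"fn": "arm_command", "kwargs": {
  "plan": [
    [0.007, 0.193, 0, 0.05],
    [0.007, 0.193, 0, 0.05],
    [0.007, 0.193, 0, 0.055],
    [0.007, 0.193, -0.06, 0.055],
    [0.007, 0.193, -0.06, 0.055],
    [0.007, 0.193, -0.06, 0.055],
    [0.007, 0.193, -0.06, 0.055],
    [0.007, 0.193, -0.06, 0.055],
    [0.007, 0.193, 0, 0.055],
    [0, 0, 0, 0]
  ]
}}

```text
time_s: 3.3
position: [0.4992, 0.123, 0.2285]
ee_rot: [0.93, 0.367, 0.0, -0.001]
contact_force: [0.2, -0.6, -0.5]
finger_gap: 0.0853
finger_force: 0.0
```

```bash
cat > m.py <<'E'
from h import *
s=env.get_state(); yv=R.from_quat(s["ee_rot"]).as_matrix()[:,1]; print(s["time_s"],np.round(s["position"],4),"ty",np.degrees(np.arctan2(yv[1],yv[0])).round(1),np.round(s["qpos"],2))
p=vision.snapshot("wrist"); w=cloud(p); save(p,"w2")
for t in("blue_bracket","purple_bracket","blue_clamp"):
  for d in spotter.cut_out(t,p)[:2]:
    q=w[cv2.erode(d["region"].astype(np.uint8),np.ones((3,3)))>0]; q=q[~np.isnan(q[:,0])]
    print(t,round(d["score"],2),d["extent"],np.round(np.percentile(q,[2,50,98],axis=0),3)[:,2])
    for lo,hi in((.014,.022),(.046,.07)):
      g=q[(q[:,2]>lo)&(q[:,2]<hi)]
      if len(g)>20: print(lo,len(g),rect(g))
E
python3 m.py
```

```text
3.3 [0.4992 0.123  0.2285] ty -47.0 [ 0.23  0.21 -0.61  1.69  0.12  1.28 -1.22]
blue_bracket 0.73 [289.8, 152.1, 345.7, 236.9] [0.017 0.019 0.062]
0.014 2440 (array([503.6, 128.6]), array([70.4, 44.2]), 42.8)
0.046 1830 (array([503.2, 128.2]), array([40.5, 23.8]), 42.6)
purple_bracket 0.8 [298.0, 1.6, 373.0, 90.3] [0.017 0.019 0.062]
0.014 2799 (array([598.1, 200.7]), array([59.9, 44.6]), 34.7)
0.046 2187 (array([600.4, 202.4]), array([34., 24.]), 34.8)
blue_clamp 0.94 [171.4, 80.8, 216.5, 183.7] [0.013 0.023 0.025]
0.014 638 (array([478. , 236.1]), array([70.9, 21.6]), 26.1)
```

View pics/w2.png

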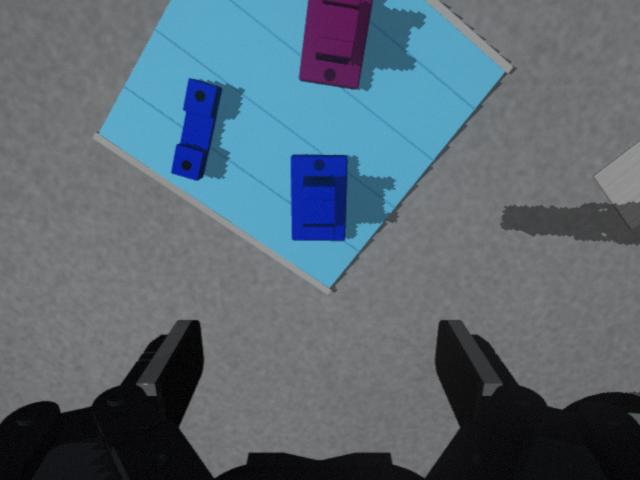

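The wrist picture shows the blue bracket at (318,197), the purple at (337,45) and the clamp at (197,130). The wrist fit gives foot 70x44 and block 40.5x23.8 at (0.5035,0.128), yaw 42.7°. That agrees with the other cameras, and the tool's y axis is at -47.0°, already aligned. I'll come down to just above it and check.

Emit:
{"fn": "arm_command", "kwargs": {
  "plan": [
    [0.01, 0.01, -0.1, 0],
    [0.008, 0.008, -0.1, 0],
    [0, 0, -0.1, 0],
    [0, 0, -0.1, 0],
    [0, 0, -0.06, 0],
    [0, 0, -0.04, 0],
    [0, 0, 0, 0],
    [0, 0, 0, 0],
    [0, 0, 0, 0],
    [0, 0, 0, 0]
  ]
}}

```text
time_s: 4.75
position: [0.5047, 0.1238, 0.1037]
ee_rot: [0.931, 0.364, 0.0, 0.0]
contact_force: [-0.1, -0.4, -0.9]
finger_gap: 0.0854
finger_force: 0.0
```

```bash
python3 m.py; python3 -c "
from h import *
p=vision.snapshot('side'); w=cloud(p)
for d in spotter.cut_out('blue_bracket',p)[:1]:
    q=w[d['region']]; print(d['score'],rect(q[q[:,2]>.046]))
"
```

```text
4.75 [0.5047 0.1238 0.1037] ty -47.3 [ 0.19  0.35 -0.58  1.83  0.22  1.03 -1.31]
blue_bracket 0.79 [266.7, 188.3, 356.3, 333.4] [0.016 0.023 0.062]
0.014 5393 (array([503.8, 128.9]), array([70.9, 44.8]), 42.5)
0.046 4792 (array([503.4, 128.5]), array([40.5, 24.1]), 42.7)
purple_bracket 0.61 [276.6, 1.8, 387.6, 88.1] [0.017 0.019 0.062]
0.014 5149 (array([589.3, 194.6]), array([38. , 44.9]), 34.8)
0.046 2547 (array([592. , 196.5]), array([14. , 24.1]), 35.4)
blue_clamp 0.81 [81.3, 73.9, 155.3, 235.9] [0.01  0.023 0.025]
0.014 1904 (array([478.8, 236.5]), array([72.4, 22.1]), 25.9)
0.61 (array([501.1, 124.8]), array([43.1, 25.8]), 44.5)
```

Emit:
{"fn": "arm_command", "kwargs": {
  "plan": [
    [-0.004, 0.014, 0, 0],
    [0, 0, -0.06, 0],
    [0, 0, -0.06, 0],
    [0, 0, -0.05, 0],
    [0, 0, -0.04, 0],
    [0, 0, -0.02, 0],
    [0, 0, 0, 0],
    [0, 0, 0, 0],
    [0, 0, 0, 0],
    [0, 0, 0, 0]
  ]
}}

```text
time_s: 6.3
position: [0.5036, 0.1272, 0.0461]
ee_rot: [0.931, 0.364, 0.0, 0.0]
contact_force: [-0.3, 0.1, -0.5]
finger_gap: 0.0852
finger_force: 0.0
```

Emit:
{"fn": "arm_command", "kwargs": {
  "plan": [
    [0, 0, 0, 0],
    [0, 0, 0, 0],
    [0, 0, 0, 0],
    [0, 0, 0, 0],
    [0, 0, 0, 0],
    [0, 0, 0, 0],
    [0, 0, 0, 0],
    [0, 0, 0, 0],
    [0, 0, 0, 0],
    [0, 0, 0, 0]
  ],
  "gripper": 1,
  "newtons": 40
}}

```text
time_s: 7.55
position: [0.5035, 0.1273, 0.0459]
ee_rot: [0.931, 0.364, 0.0, -0.0]
contact_force: [0.9, -0.0, 2.3]
finger_gap: 0.0239
finger_force: 40.4
```

Emit:
{"fn": "arm_command", "kwargs": {
  "plan": [
    [0, 0, 0.08, 0],
    [0, 0, 0.16, 0],
    [0, 0, 0.16, 0],
    [0, -0.07, 0.16, 0],
    [0.004, -0.14, 0.08, -0.1],
    [0.004, -0.14, 0, -0.1],
    [0.004, -0.14, 0, -0.1],
    [0.004, -0.14, 0, -0.1],
    [0.004, -0.14, 0, -0.1],
    [0.004, -0.14, 0, -0.1]
  ]
}}

```text
time_s: 8.8
position: [0.5093, -0.1024, 0.2056]
ee_rot: [0.998, 0.055, -0.0, -0.0]
contact_force: [0.4, 0.6, -1.5]
finger_gap: 0.0234
finger_force: 40.0
```

Emit:
{"fn": "arm_command", "kwargs": {
  "plan": [
    [0.004, -0.14, 0, -0.1],
    [0.004, -0.14, 0, -0.1],
    [0, -0.14, 0, -0.1],
    [0, -0.14, 0, -0.1],
    [0, -0.1, 0, -0.1],
    [0, -0.06, 0, -0.1],
    [0, 0, 0, -0.1],
    [0, 0, 0, 0],
    [0, 0, 0, 0],
    [0, 0, 0, 0]
  ]
}}

```text
time_s: 10.05
position: [0.5115, -0.2802, 0.2058]
ee_rot: [0.953, -0.303, 0.0, -0.0]
contact_force: [0.1, 0.3, -1.8]
finger_gap: 0.0238
finger_force: 40.0
```

```bash
cat > m2.py <<'E'
from h import *
import sys
s=env.get_state(); yv=R.from_quat(s["ee_rot"]).as_matrix()[:,1]; print(s["time_s"],np.round(s["position"],4),"ty",np.degrees(np.arctan2(yv[1],yv[0])).round(1),s["finger_gap"],s["finger_force"],np.round(s["qpos"],2))
ims=[]
for n in("wrist","side"):
    p=vision.snapshot(n); w=cloud(p); f=p["frame"]; hsv=cv2.cvtColor(f,cv2.COLOR_RGB2HSV); ims.append(f)
    m=(hsv[...,0]>18)&(hsv[...,0]<35)&(hsv[...,1]>120)&(abs(w[...,2]-.1)<.006)&(np.hypot(w[...,0]-.51,w[...,1]+.28)<.07)
    q=w[m]
    if len(q)>20: print(n,"rest",rect(q))
    for d in spotter.cut_out("blue_bracket",p)[:2]:
        q=w[cv2.erode(d["region"].astype(np.uint8),np.ones((3,3)))>0]; q=q[~np.isnan(q[:,0])]
        q=q[np.hypot(q[:,0]-s["position"][0],q[:,1]-s["position"][1])<.07]
        if len(q)<30: continue
        zt=np.percentile(q[:,2],99); g=q[(q[:,2]>zt-.049)&(q[:,2]<zt-.038)]
        print(n,round(d["score"],2),d["extent"],"ztop",zt.round(4),"foot",rect(g) if len(g)>20 else None,"all",rect(q))
cv2.imwrite(f"pics/{sys.argv[1]}.png",cv2.resize(np.vstack(ims),None,fx=.625,fy=.625)[...,::-1])
E
python3 m2.py hold
```

```text
10.05 [ 0.5115 -0.2802  0.2058] ty -125.3 0.023754308651935535 40.002088006585836 [ 0.59  0.33 -0.19  1.56  0.06  1.26 -1.79]
wrist rest (array([ 535.7, -298.8]), array([29.5, 28.9]), 53.9)
wrist 0.56 [259.4, 223.7, 376.5, 431.1] ztop 0.2217 foot (array([ 527.1, -290.5]), array([45. , 35.7]), 54.5) all (array([ 518.8, -284.6]), array([44.9, 56.3]), 55.2)
side rest (array([ 508.7, -282.5]), array([32.5, 89. ]), 54.6)
side 0.62 [350.2, 275.9, 414.3, 324.5] ztop 0.2212 foot (array([ 509.4, -283.5]), array([45.4, 69.6]), 55.6) all (array([ 509.4, -283.5]), array([45.4, 69.6]), 55.6)
```

View pics/hold.png

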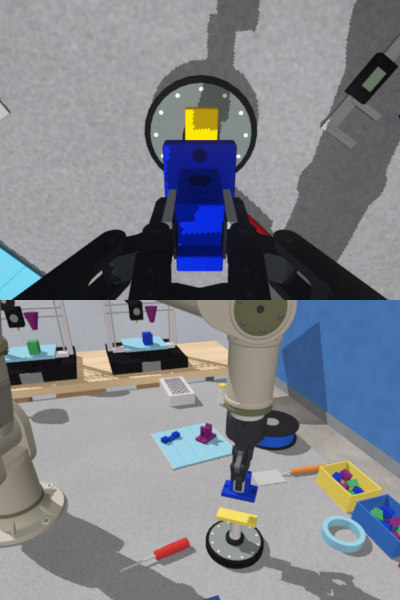

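Top of the combined view (wrist): the bracket is held at about (200,205), in line with the rest at (200,125). Bottom (side): the bracket sits at (240,485) above the rest at (237,518). Horizontal offsets are about 1 mm and yaw within 1°, with the underside roughly 66 mm above the rest. I'll lower to about 5 mm.

Emit:
{"fn": "arm_command", "kwargs": {
  "plan": [
    [-0.002, -0.003, -0.06, 0],
    [0, 0, -0.06, 0],
    [0, 0, -0.06, 0],
    [0, 0, -0.04, 0],
    [0, 0, -0.02, 0],
    [0, 0, 0, 0],
    [0, 0, 0, 0],
    [0, 0, 0, 0],
    [0, 0, 0, 0],
    [0, 0, 0, 0]
  ]
}}

```text
time_s: 11.5
position: [0.5109, -0.2811, 0.1459]
ee_rot: [0.953, -0.303, 0.0, 0.0]
contact_force: [-0.1, -0.7, -1.3]
finger_gap: 0.0232
finger_force: 40.0
```

```bash
python3 m2.py low
```

```text
11.5 [ 0.5109 -0.2811  0.1459] ty -125.3 0.023202876095028756 40.00549402087927 [ 0.59  0.38 -0.18  1.63  0.07  1.14 -1.8 ]
wrist rest (array([ 542.9, -304. ]), array([29.4, 11.3]), 54.3)
wrist 0.83 [259.4, 220.7, 377.1, 429.1] ztop 0.1619 foot (array([ 526.5, -291.3]), array([44.8, 35.8]), 54.7) all (array([ 518.4, -285.5]), array([44.8, 55.8]), 54.7)
wrist 0.21 [211.3, 123.0, 432.4, 315.5] ztop 0.1007 foot None all (array([ 517.8, -285.7]), array([137.4, 123. ]), 54.5)
side rest (array([ 508.2, -283.3]), array([30.7, 89. ]), 54.1)
side 0.97 [349.9, 309.7, 408.4, 357.7] ztop 0.1615 foot (array([ 508.8, -285.3]), array([43.2, 68.8]), 54.3) all (array([ 508.8, -285.3]), array([43.2, 68.8]), 54.3)
```

Emit:
{"fn": "arm_command", "kwargs": {
  "plan": [
    [0, 0, -0.006, 0],
    [0, 0, -0.006, 0],
    [0, 0, -0.005, 0],
    [0, 0, -0.004, 0],
    [0, 0, -0.002, 0],
    [0, 0, -0.001, 0],
    [0, 0, 0, 0],
    [0, 0, 0, 0],
    [0, 0, 0, 0],
    [0, 0, 0, 0]
  ]
}}

```text
time_s: 12.95
position: [0.5109, -0.2811, 0.14]
ee_rot: [0.953, -0.303, 0.0, -0.0]
contact_force: [-2.3, 1.0, 2.6]
finger_gap: 0.0234
finger_force: 40.2
```

Contact: Fz rose by about 4 N, more than the bracket's weight. Releasing now.

Emit:
{"fn": "arm_command", "kwargs": {
  "plan": [
    [0, 0, 0, 0],
    [0, 0, 0, 0],
    [0, 0, 0, 0],
    [0, 0, 0, 0],
    [0, 0, 0, 0],
    [0, 0, 0, 0],
    [0, 0, 0, 0],
    [0, 0, 0, 0],
    [0, 0, 0, 0],
    [0, 0, 0, 0]
  ],
  "gripper": -1
}}

```text
time_s: 14.2
position: [0.5109, -0.281, 0.1398]
ee_rot: [0.953, -0.303, 0.0, -0.0]
contact_force: [-1.1, 0.6, 0.4]
finger_gap: 0.0854
finger_force: 0.0
```

Emit:
{"fn": "arm_command", "kwargs": {
  "plan": [
    [0, 0, 0.04, 0],
    [0, 0, 0.08, 0],
    [0, 0, 0.12, 0],
    [0, 0, 0.12, 0],
    [0, 0, 0.12, 0],
    [0, 0, 0.08, 0],
    [0, 0, 0.04, 0],
    [0, 0, 0, 0],
    [0, 0, 0, 0],
    [0, 0, 0, 0]
  ]
}}

```text
time_s: 15.45
position: [0.5105, -0.2809, 0.2888]
ee_rot: [0.953, -0.303, -0.001, -0.0]
contact_force: [-0.0, 0.1, -0.7]
finger_gap: 0.0856
finger_force: 0.0
```

```bash
python3 m2.py end
```

```text
15.45 [ 0.5105 -0.2809  0.2888] ty -125.3 0.08563954076722112 0.0 [ 0.59  0.29 -0.18  1.42  0.05  1.44 -1.78]
wrist rest (array([ 511.1, -281. ]), array([29.3, 89.6]), 54.4)
wrist 0.8 [285.6, 166.5, 350.0, 260.8] ztop 0.156 foot (array([ 512. , -280.7]), array([44.2, 71.4]), 54.6) all (array([ 512. , -280.7]), array([44.2, 71.4]), 54.6)
side rest (array([ 508.4, -282.8]), array([31.5, 88.9]), 56.0)
```

View pics/end.png

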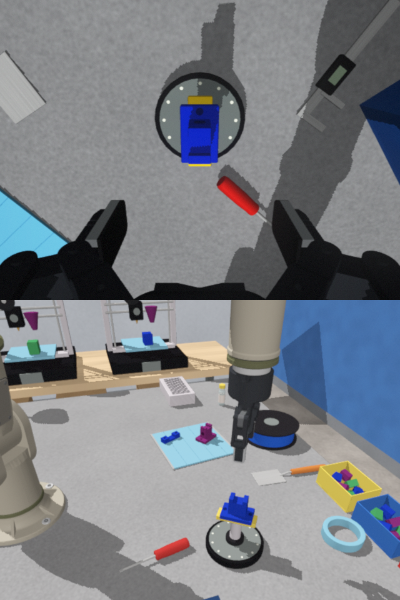

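The bracket stands on the rest at (200,135) in the wrist view and (238,505) in the side view. It is centred within about 1 mm, its yaw is within about 0.2°, and its top is at 0.156. The hand is clear, and the purple bracket and clamp are still on the plate.

```bash
python3 -c "
from workcell import env
print(env.hand_in())"
```

```text
the job is handed in; nothing more can be done
None
```

The blue bracket stands upright on the yellow rest, centred within about 1 mm and 0.2° by the last wrist image; it was let go there and the job is handed in (no verdict came back). The purple bracket and clamp bar were not touched.

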